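# Release the safety tab and open the latched sample case

### The arm

A 7-joint arm with a two-finger parallel gripper is mounted at the origin on a cart in front of the work surface, level with it; the furniture and walls round the work are solid. World frame = base frame: x ahead of the robot, y to its left, z up, the work surface at z = 0. Lengths are in m, angles in rad, forces in N, time in s.
With the tool pointing down it reaches from about 0.4 to 0.85 m from the base axis. Payload 10.4 kg.
Tool frame: the origin (TCP) lies at the very end of the fingers, on their centre line; the grasp point (between the pads) lies 19 mm behind it; z points along the fingers, y is the line along which they close (so a half turn about z gives the same grasp; the last joint's range is limited). The gripper opens to 87 mm and grips with 3 to 60 N. Pads are 19 mm wide; open, the fingers measure 117 mm over their backs; the gripper's body (75 mm by 190 mm) begins 51 mm behind the grasp point.
Start: joints at [1.18, 0.332, -0.065, 1.46, 0.022, 1.35, -0.088], TCP at [0.225, -0.583, 0.223] pointing down, gripper open.
Joint ranges: [-2.6, 2.6], [-0.5, 2.12], [-1.47, 1.34], [0.16, 2.42], [-1.27, 4.41], [0.06, 2.06], [-2.6, 2.6]. Speed limits (rad/s): [2.22, 2.22, 2.79, 2.79, 3.14, 3.14, 3.14].

### API

Orientations are given as a unit quaternion [x, y, z, w].
In Python, from bench import * gives the robot as it stands.
- The arm moves only by the tool step_arm, never from a script. Its arguments are lists of equal length, an entry for each row: "delta_pos": the shift along the world's x, y, z in units of 25 mm (1.0 is 25 mm), a list of three; "turn": the turn about the world's z in units of 0.12 rad (1.0 is 0.12 rad). In form: {"delta_pos": [[tx, ty, tz], ...], "turn": [turn, ...]}. A call has 1 to 12 rows; each row shifts and turns the commanded pose from where the row before left it; what a row does not reach is not made up. A row lasts 1/10 s, in which the tool goes at most 50 mm and 8.59 degrees, less where a joint would pass 70% of its speed; a pose out of reach is approached as far as the arm can. A call with a number of a shift or a turn outside -1 to 1 is refused whole. A call with a gripper value outside its range is refused whole. "grip" is the closure, from 0 (fully open) to 1 (shut), set as the call begins (left out, the last holds). The fingers move at their own pace and stop on an object; "newtons" is the grip in N (left out, the last holds). Time passes only in rows, so rows that do not move let the fingers close. It gives the time, the measured TCP pose, the force, the opening and the grip force at its end, in the units of the state.
- read_state(): the state, without advancing time (a new reading comes with each control period).
- camera(name): name is "side" or "top" or "wrist"; returns a dict with "image" (480x640x3 uint8, red, green, blue), "z_map" (480x640 float32, m along the optical axis (not along the pixel's ray), 0 where there is no reading), "mtx" (3x3 intrinsics, pixels), "view" (4x4, takes a point from world to camera coordinates). Camera axes: x right, y up, looking along -z (the intrinsics and any distortion apply to the point x, -y, -z); pixel columns grow to the right and rows downward; lengths in m; the calibration is good to about 2 mm. The wrist camera is an equidistant fisheye: a pixel r from the principal point sees the ray r / f radians off the axis. A picture is of the moment at which its call begins.
- close_job(): hands the job in; it is judged then, once.
The state is a dict: "time": time; "joint_positions": joint angles; "joint_vel": joint speeds; "joint_torque": joint torques, N m; "ee_pos": TCP position; "eef_rot": TCP orientation; "ft_force": force on the tool from outside, world axes, zero at the start; "torque": the same for the moment, N m; "width": finger opening in m; "grip_force": force on a finger pad.
Only numpy, scipy, OpenCV 4.12 (cv2) and the standard library are available. Lean on these libraries where they do the work, as an engineer would, in place of code of your own. Each camera call takes 0.05 s, during which the arm holds its last target. There are 200 camera calls.

### The job

Open the locked sample case: slide the safety tab away from the latch lever until it comes gently up against its stop, then lift the latch lever up and raise the lid until it stands open on its own, well past half way. Feel for the stop and do not ram the tab into it, never wrench the lever while the tab still holds it, and leave the other things on the table where they are.

Things in the scene. Friction and masses are not known exactly. Their poses are not given: they have to be found in the camera images.
- sample_case: grey hard plastic sample case with black corners, 180 deep (x) x 230 wide (y) x 76 mm high with the lid shut; it does not move. Origin: centre of its underside; x points from the front (carrying handle) to the hinged rear, y along the hinge, z up. Along the middle of the lid lies the bolt-on catch: base plate, latch lever, and black safety tab behind the lever's tip.
- catch_mark (a point): on the lid's top under the drawing position of the lever's pivot, 46 mm in front of the case's middle. The catch's base plate (138 x 54 x 3 mm) is screwed down through long slots and set differently on each case: the whole catch (pivot, lever, tab, stop) sits up to 10 mm nearer the front or rear (case x) than all these marks say: find it by touch or sight. In y and z the marks are true.
- tab_mark (a point): drawing position (x to 10 mm) of the middle of the front face of the locked safety tab's thumb stud, 28 mm above the lid (z = 104 mm in the case's frame). Stud: 22 mm wide (y), 8 thick (x), 20 to 34 mm above the lid. It stands on a nose plate (16 to 20 mm above the lid) that reaches 23 mm in front of the stud's face and lies over the last 9 mm of the lever.
- stop_mark (a point): drawing position (x to 10 mm) where the stud's front face is when the tab has come up against its rigid stop, 11 mm behind tab_mark. The tab slides only along the case's x, to the rear; it rubs with about 3.5 N and stays where it is put. The lever comes free only in the last 1.9 mm before the stop. Pressed on the stop with more than 15 N the tab breaks.
- lever_mark (a point): drawing position (x to 10 mm) of the place to grip the shut lever: 46 mm behind the pivot, 11 mm above the lid (z = 87 mm), at its middle height. The lever is a flat aluminium bar 28 mm wide (y), 8 thick, 7 to 15 mm above the lid (4 mm above the base plate), ending 80 mm behind the pivot. Its long sides are free to grip from 12 to 68 mm behind the pivot.
- pivot_mark (a point): drawing position (x to 10 mm) of the lever's pivot axis with the lid shut: 46 mm in front of the case's middle, 11 mm above the lid (z = 87 mm), parallel to the case's y. The pivot rides on the lid.
- lid_hinge (a point): point on the lid's hinge axis, exact: 90 mm behind the case's middle, 58 mm above the table, parallel to the case's y. The front of the lid rises.
- latch_lever (a joint): angle of the latch lever from the lid, rad: 0 lying shut, 1.6 standing up (end stop). Its rear tip rises and swings to the front. The pawl under the lid lets go of the case at 0.55 or earlier. Stiff pivot (0.05 N m): it stays where it is left. Pulled with more than 25 N against the tab that still covers its tip, the tab breaks.
- case_lid (a joint): angle of the lid, rad: 0 shut, 1.75 fully open. Friction hinge: needs about 5 N at the front edge and stays where it is left. It is held shut until the lever is up.
- torch: black pocket torch lying on the table, 32 x 110 x 32 mm, origin under its middle; bystander
- loupe: black eye loupe standing on the table, 38 mm across, 30 mm high, origin under its middle; bystander
- tin: small round tin, 62 mm across, 20 mm high, origin under its middle; bystander

How it is judged:
On the way:
1. the latch lever is lifted (0.8 rad or more) (value of joint latch_lever above 0.8 rad), for 0.1 s.
At the end, for the whole second after the job is handed in: the lid stands still by itself, 1.0 rad (57 degrees) or more open, and the torch, loupe and tin lie within 20 mm of where they were (value of joint case_lid above 1 rad and velocity of joint case_lid between -0.05 and 0.05 rad/s and not (distance of any of torch, loupe, tin from where it was at the start of the episode above 0.02 m)); the robot touches nothing.
It fails at once if the safety tab is pressed against its stop with more than 15 N (contact force between safety_tab_c0 and catch_plate_c5 above 15 N).
It fails at once if the lever is forced against the safety tab with more than 25 N (contact force between latch_lever_c0 and safety_tab_c1 above 25 N).
It fails at once if a bystander (torch, loupe, tin) is moved more than 20 mm (distance of any of torch, loupe, tin from where it was at the start of the episode above 0.02 m).
It also fails if it takes over 64 s, if anything falls off the work surface, if the arm or the gripper's body presses on something with over 40 N, if the wrist force passes 120 N, or if a joint passes its speed limit or range.

## Working session

There is one attempt and no reset: what is moved stays moved. The work goes in short steps, Python scripts to look and compute and a tool call to move; the robot and the scene stay as the last step left them, time stands still between calls to the robot, and variables do not carry over. Pictures are saved under pics/ and viewed, at most 10 in all, crops included, and the job is handed in when it is done.

Besides the shell and the picture viewer there is one more tool, called after "Emit:" by a JSON object that holds its "api" and its "payload", one argument or row to a line. step_arm: Moves the arm, as the interface text tells. Shifts and turns lie within -1 to 1; 1 stands for 25 mm of shift or 0.12 rad of turn. Its arguments: {"type":"object","properties":{"delta_pos":{"type":"array"},"turn":{"type":"array"},"grip":{"type":"number"},"newtons":{"type":"number"}},"required":["delta_pos","turn"]}

```bash
mkdir -p pics; cat > h.py <<'E'
from bench import *
import numpy as np, cv2
def shot(n,tag):
    c=camera(n); np.savez(f'{tag}.npz',**c); cv2.imwrite(f'pics/{tag}.png',c['image'][:,:,::-1]); return c
def world(c,u,v):
    # pinhole with z_map
    z=float(c['z_map'][v,u]);K=c['mtx']
    p=np.array([(u-K[0,2])/K[0,0]*z,-(v-K[1,2])/K[1,1]*z,-z,1]); return (np.linalg.inv(c['view'])@p)[:3]
def cloud(c):
    z=c['z_map'].astype(float);K=c['mtx'];v,u=np.mgrid[:480,:640]
    p=np.stack([(u-K[0,2])/K[0,0]*z,-(v-K[1,2])/K[1,1]*z,-z,np.ones_like(z)],-1)
    return (p@np.linalg.inv(c['view']).T)[...,:3]
E
python3 - <<'E'
from h import *
for n in ('top','side'):
    c=shot(n,n+'0'); print(n,c['mtx'].tolist(),np.linalg.inv(c['view'])[:3].round(3).tolist(),(c['z_map']>0).mean())
print(read_state())
E
```

```text
top [[461.8214236400764, 0.0, 325.8032996798235], [0.0, 461.8214236400764, 244.70195956686595], [0.0, 0.0, 1.0]] [[-0.001, 0.987, -0.16, 0.302], [-1.0, -0.002, -0.002, -0.08], [-0.002, 0.16, 0.987, 1.265]] 0.99599609375
side [[524.2672755629233, 0.0, 321.1247294979481], [0.0, 524.2672755629233, 238.37038932538138], [0.0, 0.0, 1.0]] [[-0.949, 0.184, -0.258, 0.237], [-0.316, -0.527, 0.789, 0.751], [0.009, 0.83, 0.558, 0.683]] 0.9908365885416667
{'time': 0.1, 'joint_positions': array([ 1.18041305,  0.33280461, -0.0646683 ,  1.46087881,  0.02161145,
        1.34987435, -0.08852734]), 'joint_vel': array([-0.00047482, -0.00082499, -0.00228069, -0.002806  ,  0.00081203,
        0.00120801,  0.00083466]), 'joint_torque': array([ 2.61976951e-03, -6.24546933e+01,  2.54643249e-02, -3.90717101e+01,
       -6.13837293e-02,  3.67180305e-02,  7.02269790e-05]), 'ee_pos': array([ 0.22456785, -0.58288957,  0.22182569]), 'eef_rot': array([ 9.83142539e-01,  1.82839670e-01, -1.54569924e-04, -6.15717354e-04]), 'ft_force': array([-0.1586912 , -0.34791563,  0.23793268]), 'torque': array([ 0.00065015, -0.09198584,  0.02214906]), 'grip_force': 0.0, 'width': 0.0867760290207099}
```

View pics/top0.png

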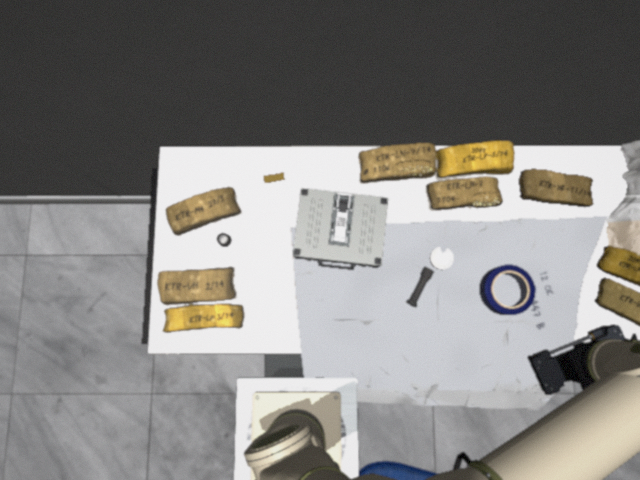

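View pics/side0.png

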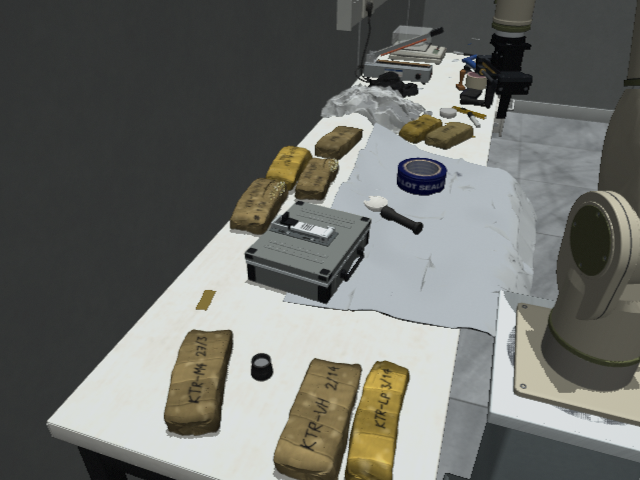

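The top view shows the case at about (340,228), with its handle toward the robot and the catch from about (341,245) to (342,195). The torch is at (420,287), the tin at (442,258) and the loupe at (224,240). Next I'll measure from the depth clouds.

```bash
python3 - <<'E'
from h import *
out={}
for n in ('top','side'):
    c=dict(np.load(n+'0.npz')); P=cloud(c)
    m=(P[...,0]>.3)&(P[...,0]<.85)&(P[...,1]>-.3)&(P[...,1]<.1)
    lid=m&(abs(P[...,2]-.076)<.008)
    nl,lab,st,ce=cv2.connectedComponentsWithStats(lid.astype(np.uint8)); k=1+st[1:,4].argmax(); 
    q=P[lab==k]; r=cv2.minAreaRect(q[:,:2].astype(np.float32)*1000); print(n,'lid',r,'z',np.median(q[:,2]))
    ctr=np.array(r[0])/1000
    a=np.deg2rad(r[2]); ax=[np.array([np.cos(a),np.sin(a)]),np.array([-np.sin(a),np.cos(a)])]
    e=ax[0] if r[1][0]<r[1][1] else ax[1]
    if e[0]<0:e=-e
    f=np.array([-e[1],e[0]]); print('yaw',np.degrees(np.arctan2(e[1],e[0])))
    d=P[...,:2]-ctr; X=d@e*1000;Y=d@f*1000;Z=P[...,2]*1000
    mm=m&(abs(X)<95)&(abs(Y)<30)
    for lo,hi in((83,94),(94,99),(100,118)):
        s=mm&(Z>lo)&(Z<hi)
        if s.sum(): print(lo,hi,s.sum(),'x',np.percentile(X[s],[1,10,50,90,99]).round(1),'y',np.percentile(Y[s],[1,50,99]).round(1),'z',np.median(Z[s]).round(1))
E
python3 - <<'E'
import cv2
a=cv2.imread('pics/top0.png')[180:275,290:395]; b=cv2.imread('pics/side0.png')[195:305,240:375]
a=cv2.resize(a,(400,362),interpolation=2); b=cv2.resize(b,(400,326),interpolation=2)
b=cv2.copyMakeBorder(b,0,36,0,0,0)
cv2.imwrite('pics/crop.png',cv2.hconcat([a,b]))
E
```

```text
top lid ((546.0742797851562, -114.72167205810547), (235.08609008789062, 187.6500701904297), 83.49539947509766) z 0.07727597231214589
yaw -6.504600524902348
83 94 405 x [-50.4 -39.    6.7  70.1  83.4] y [-25.5  -0.7  23.5] z 90.7
94 99 164 x [-45.2 -39.6  24.9  77.2  82.6] y [-19.2   1.3  19.9] z 95.8
100 118 38 x [45.8 54.6 57.7 62.  63. ] y [-11.   -0.5  10. ] z 109.7
side lid ((542.5867919921875, -116.02023315429688), (240.8611602783203, 186.3865203857422), 83.40478515625) z 0.07477727715763172
yaw -6.595214843750008
83 94 571 x [-44.4 -39.1   8.2  78.7  83.9] y [-19.4   7.   21.3] z 89.4
94 99 74 x [-45.1  35.6  50.3  60.5  71. ] y [-12.7   2.7  14.4] z 95.2
100 118 39 x [55.6 56.2 58.  62.5 63.8] y [-9.6  2.8 11.3] z 106.0
```

View pics/crop.png

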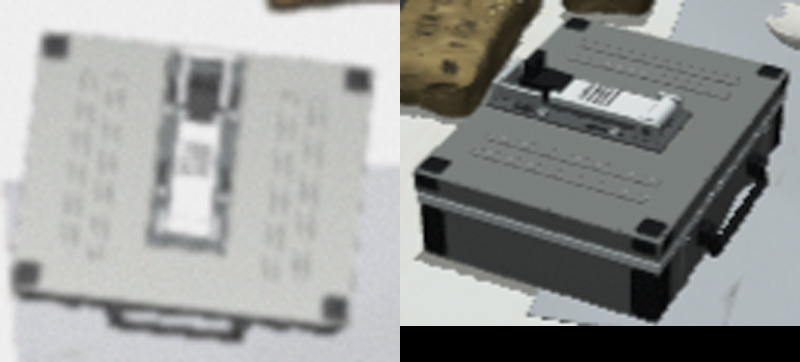

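The case centre is about (0.545, -0.115) with yaw -6.55°. The stud face is at case x ≈ 55, so the catch sits about 7 mm to the rear, which agrees with the given sizes. Moving over with the fingers shut.

Emit:
{"api": "step_arm", "payload": {
  "delta_pos": [
    [0.57,0.78,0],
    [0.57,0.78,0],
    [0.57,0.78,0],
    [0.57,0.78,0],
    [0.57,0.78,0],
    [0.57,0.78,0],
    [0.57,0.78,0],
    [0.57,0.78,0],
    [0.57,0.78,0],
    [0.57,0.78,0],
    [0.57,0.78,0],
    [0.57,0.78,0]
  ],
  "turn": [-0.17,-0.17,-0.17,-0.17,-0.17,-0.17,-0.17,-0.17,-0.17,-0.17,-0.17,-0.17],
  "grip": 1,
  "newtons": 20
}}

```text
time: 1.3
ee_pos: [0.396, -0.3482, 0.2222]
eef_rot: [0.998, 0.061, -0.0, -0.0]
ft_force: [-0.0, -0.2, 0.4]
width: 0.0028
grip_force: 0.0
```

Emit:
{"api": "step_arm", "payload": {
  "delta_pos": [
    [0.57,0.78,0],
    [0.57,0.78,0],
    [0.57,0.78,0],
    [0.57,0.78,0],
    [0.57,0.78,0],
    [0.57,0.78,0],
    [0.57,0.78,0],
    [0.57,0.78,0],
    [0.57,0.78,0],
    [0.57,0.78,0],
    [0,0,0],
    [0,0,0]
  ],
  "turn": [-0.17,-0.17,-0.17,-0.17,-0.17,-0.17,-0.17,-0.17,-0.17,-0.17,0,0]
}}

```text
time: 2.5
ee_pos: [0.5381, -0.154, 0.2221]
eef_rot: [0.999, -0.04, -0.0, -0.0]
ft_force: [-0.0, 0.0, 0.1]
width: 0.0007
grip_force: 0.0
```

```bash
python3 - <<'E'
from h import *
c=shot('wrist','w0'); print(c['mtx'].tolist(),np.linalg.inv(c['view'])[:3].round(4).tolist())
print(read_state()['ee_pos'],read_state()['eef_rot'])
z=c['z_map'].astype(float);K=c['mtx'];v,u=np.mgrid[:480,:640]
a=(u-K[0,2])/K[0,0];b=(v-K[1,2])/K[1,1];r=np.hypot(a,b)+1e-9;t=np.tan(np.minimum(r,1.45))
p=np.stack([a/r*t*z,-b/r*t*z,-z,np.ones_like(z)],-1);P=(p@np.linalg.inv(c['view']).T)[...,:3]
np.save('wP.npy',P)
ctr=np.array([.545,-.115]);y=np.deg2rad(-6.55);e=np.array([np.cos(y),np.sin(y)]);f=np.array([-e[1],e[0]])
d=P[...,:2]-ctr;X=d@e*1000;Y=d@f*1000;Z=P[...,2]*1000
ok=(z>0)&(r<1.4)
s0=ok&(abs(Z-77)<5)&(abs(X)<110)&(abs(Y)<140);print('lid',s0.sum(),np.percentile(X[s0],[.2,99.8]),np.percentile(Y[s0],[.2,99.8]),np.median(Z[s0]))
print(cv2.minAreaRect(P[s0][:,:2].astype(np.float32)*1000))
for lo,hi in((84,94),(94,99),(101,118)):
    s=ok&(abs(X)<95)&(abs(Y)<30)&(Z>lo)&(Z<hi)
    if s.sum(): print(lo,hi,s.sum(),'x',np.percentile(X[s],[1,10,50,90,99]).round(1),'y',np.percentile(Y[s],[1,50,99]).round(1),'z',np.median(Z[s]).round(1))
E
```

```text
[[371.64829954431775, 0.0, 325.14830423085266], [0.0, 371.64829954431775, 238.268697206808], [0.0, 0.0, 1.0]] [[-0.0802, 0.949, 0.305, 0.6217], [-0.9968, -0.076, -0.0257, -0.1613], [-0.0012, -0.306, 0.952, 0.3827]]
[ 0.53780132 -0.15486307  0.22225101] [ 9.99176012e-01 -4.05849012e-02 -3.72364879e-04  1.54199318e-04]
lid 42961 [-89.03170507  90.72232965] [-117.84276822  114.20458589] 74.71915534304418
((544.1210327148438, -116.53995513916016), (234.94329833984375, 184.2842254638672), 83.27710723876953)
84 94 4502 x [-43.7 -35.5   7.1  72.4  83.6] y [-21.3  -2.5  17.2] z 89.7
94 99 644 x [33.4 35.9 46.8 64.9 67.2] y [-13.   -2.6   9. ] z 94.7
101 118 334 x [54.8 56.5 59.7 62.7 63.4] y [-12.9  -2.    9.5] z 108.1
```

View pics/w0.png

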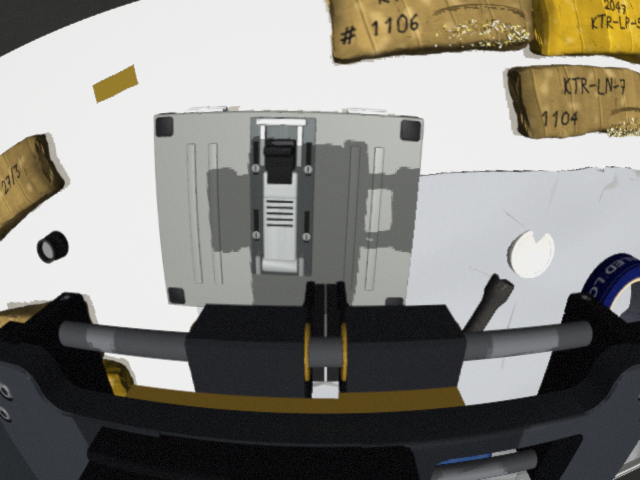

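The wrist view shows the catch at (280,195), the black stud at (280,145) and the lever at (280,230). The stud face is at case x ≈ 55, y ≈ 0, and its top is at 108–110 mm, which agrees with the other views. Now I'll go down in front of the stud.

Emit:
{"api": "step_arm", "payload": {
  "delta_pos": [
    [0.8,0.7,-0.3],
    [0.8,0.68,-0.3],
    [0,0,-0.8],
    [0,0,-0.8],
    [0,0,-0.8],
    [0,0,-0.7],
    [0,0,-0.5],
    [0,0,-0.4],
    [0,0,-0.24],
    [0,0,0],
    [0,0,0]
  ],
  "turn": [-0.15,-0.15,0,0,0,0,0,0,0,0,0]
}}

```text
time: 3.65
ee_pos: [0.5786, -0.1198, 0.1022]
eef_rot: [0.998, -0.059, 0.0, 0.0]
ft_force: [-0.3, -0.3, 0.4]
width: 0.0005
grip_force: 0.0
```

Emit:
{"api": "step_arm", "payload": {
  "delta_pos": [
    [0.06,-0.007,0],
    [0.06,-0.007,0],
    [0.06,-0.007,0],
    [0.06,-0.007,0],
    [0.06,-0.007,0],
    [0.06,-0.007,0],
    [0.04,-0.005,0],
    [0.04,-0.005,0],
    [0.04,-0.005,0],
    [0,0,0]
  ],
  "turn": [0,0,0,0,0,0,0,0,0,0]
}}

```text
time: 4.65
ee_pos: [0.5899, -0.1211, 0.1014]
eef_rot: [0.998, -0.058, -0.0, 0.0]
ft_force: [-1.9, 0.6, 1.0]
width: 0.0003
grip_force: 1.0
```

Emit:
{"api": "step_arm", "payload": {
  "delta_pos": [
    [0.04,-0.005,0],
    [0.04,-0.005,0],
    [0.04,-0.005,0],
    [0.04,-0.005,0]
  ],
  "turn": [0,0,0,0]
}}

```text
time: 5.05
ee_pos: [0.5941, -0.1216, 0.1014]
eef_rot: [0.998, -0.058, -0.0, 0.0]
ft_force: [-3.9, 0.6, -0.9]
width: 0.0006
grip_force: 1.8
```

Emit:
{"api": "step_arm", "payload": {
  "delta_pos": [
    [0.04,-0.005,0],
    [0.04,-0.005,0],
    [0.04,-0.005,0]
  ],
  "turn": [0,0,0]
}}

```text
time: 5.35
ee_pos: [0.5973, -0.122, 0.1015]
eef_rot: [0.998, -0.058, -0.0, 0.0]
ft_force: [-3.0, 0.8, -0.5]
width: 0.0005
grip_force: 1.8
```

Emit:
{"api": "step_arm", "payload": {
  "delta_pos": [
    [0.02,-0.002,0],
    [0.02,-0.002,0]
  ],
  "turn": [0,0]
}}

```text
time: 5.55
ee_pos: [0.5983, -0.1221, 0.1015]
eef_rot: [0.998, -0.058, -0.0, 0.0]
ft_force: [-3.9, 1.7, -2.2]
width: 0.0008
grip_force: 1.8
```

Emit:
{"api": "step_arm", "payload": {
  "delta_pos": [
    [0.012,-0.001,0],
    [0.012,-0.001,0]
  ],
  "turn": [0,0]
}}

```text
time: 5.75
ee_pos: [0.5988, -0.1222, 0.1015]
eef_rot: [0.998, -0.058, -0.0, 0.0]
ft_force: [-4.1, 1.0, -1.3]
width: 0.0005
grip_force: 1.8
```

Emit:
{"api": "step_arm", "payload": {
  "delta_pos": [
    [0.012,-0.001,0],
    [0.012,-0.001,0]
  ],
  "turn": [0,0]
}}

```text
time: 5.95
ee_pos: [0.5994, -0.1222, 0.1015]
eef_rot: [0.998, -0.058, -0.0, 0.0]
ft_force: [-3.5, 1.5, -0.9]
width: 0.0006
grip_force: 1.8
```

Emit:
{"api": "step_arm", "payload": {
  "delta_pos": [
    [0.012,-0.001,0]
  ],
  "turn": [0]
}}

```text
time: 6.05
ee_pos: [0.5998, -0.1223, 0.1016]
eef_rot: [0.998, -0.059, -0.0, 0.0]
ft_force: [-2.7, 0.6, -0.3]
width: 0.0006
grip_force: 1.8
```

Emit:
{"api": "step_arm", "payload": {
  "delta_pos": [
    [0.012,-0.001,0],
    [0.012,-0.001,0]
  ],
  "turn": [0,0]
}}

```text
time: 6.25
ee_pos: [0.6003, -0.1223, 0.1015]
eef_rot: [0.998, -0.058, -0.0, 0.0]
ft_force: [-3.1, 1.7, -2.0]
width: 0.0005
grip_force: 1.8
```

Emit:
{"api": "step_arm", "payload": {
  "delta_pos": [
    [0.012,-0.001,0]
  ],
  "turn": [0]
}}

```text
time: 6.35
ee_pos: [0.6007, -0.1223, 0.1016]
eef_rot: [0.998, -0.058, -0.0, 0.0]
ft_force: [-2.6, 0.2, -1.4]
width: 0.0003
grip_force: 1.8
```

Emit:
{"api": "step_arm", "payload": {
  "delta_pos": [
    [0.012,-0.001,0]
  ],
  "turn": [0]
}}

```text
time: 6.45
ee_pos: [0.6009, -0.1224, 0.1015]
eef_rot: [0.998, -0.058, -0.0, 0.0]
ft_force: [-4.6, 0.6, -0.7]
width: 0.0001
grip_force: 2.3
```

Emit:
{"api": "step_arm", "payload": {
  "delta_pos": [
    [0.012,-0.001,0]
  ],
  "turn": [0]
}}

```text
time: 6.55
ee_pos: [0.6009, -0.1224, 0.1014]
eef_rot: [0.998, -0.059, -0.0, 0.0]
ft_force: [-5.4, 0.1, -0.1]
width: 0.0007
grip_force: 3.0
```

Emit:
{"api": "step_arm", "payload": {
  "delta_pos": [
    [0.012,-0.001,0]
  ],
  "turn": [0]
}}

```text
time: 6.65
ee_pos: [0.601, -0.1224, 0.1014]
eef_rot: [0.998, -0.059, -0.001, 0.0]
ft_force: [-6.8, 0.9, 0.8]
width: 0.0006
grip_force: 3.6
```

The tab met its stop gently: 6.8 N at TCP x 0.601, so the stud face is at case x 66. That confirms the catch offset of about +7 mm. I'll back off, open the gripper and go to the lever.

Emit:
{"api": "step_arm", "payload": {
  "delta_pos": [
    [-0.2,0.02,0],
    [-0.4,0.04,0],
    [0,0,0.5],
    [0,0,0.7],
    [-0.7,0.08,0],
    [-0.66,0.05,0],
    [0,0,0],
    [0,0,0],
    [0,0,0],
    [0,0,0]
  ],
  "turn": [0,0,0,0,0,0,0,0,0,0]
}}

```text
time: 7.65
ee_pos: [0.5532, -0.1175, 0.1317]
eef_rot: [0.998, -0.058, 0.0, -0.0]
ft_force: [-0.4, 0.4, 0.7]
width: 0.0004
grip_force: 0.0
```

Emit:
{"api": "step_arm", "payload": {
  "delta_pos": [
    [0,0,0],
    [0,0,0],
    [0,0,0],
    [0,0,0],
    [0,0,0],
    [0,0,0]
  ],
  "turn": [0,0,0,0,0,0],
  "grip": 0.1
}}

```text
time: 8.25
ee_pos: [0.5525, -0.1176, 0.1316]
eef_rot: [0.998, -0.058, -0.0, 0.0]
ft_force: [-0.0, -0.3, 0.9]
width: 0.0407
grip_force: 0.0
```

Emit:
{"api": "step_arm", "payload": {
  "delta_pos": [
    [0,0,0],
    [0,0,0],
    [0,0,-0.4],
    [0,0,-0.5],
    [0,0,-0.4],
    [0,0,-0.3],
    [0,0,-0.2],
    [0,0,-0.1],
    [0,0,-0.04],
    [0,0,0]
  ],
  "turn": [0,0,0,0,0,0,0,0,0,0]
}}

```text
time: 9.25
ee_pos: [0.5527, -0.1176, 0.0833]
eef_rot: [0.998, -0.058, 0.0, 0.0]
ft_force: [-0.2, -0.7, -0.9]
width: 0.0782
grip_force: 0.0
```

Emit:
{"api": "step_arm", "payload": {
  "delta_pos": [
    [0,0,0],
    [0,0,0],
    [0,0,0],
    [0,0,0],
    [0,0,0],
    [0,0,0],
    [0,0,0],
    [0,0,0],
    [0,0,0],
    [0,0,0]
  ],
  "turn": [0,0,0,0,0,0,0,0,0,0],
  "grip": 1,
  "newtons": 20
}}

```text
time: 10.25
ee_pos: [0.5526, -0.1174, 0.0831]
eef_rot: [0.998, -0.058, 0.0, -0.0]
ft_force: [-0.2, 1.2, -0.5]
width: 0.0277
grip_force: 20.0
```

```bash
python3 - <<'E'
import numpy as np
e=np.array([.9934,-.115])
def g(t,p):
    c,s=np.cos(p),np.sin(p)
    return np.array([-129*c+29*s+46*np.cos(t-p),129*s+29*c+46*np.sin(t-p)])
P=[(t,0) for t in np.linspace(0,1.3,14)]+[(1.3,p) for p in np.linspace(0,1.3,23)[1:]]
q=np.array([g(*a) for a in P]); q3=np.c_[q[:,0]*e[0],q[:,0]*e[1],q[:,1]]/25
r=np.round(q3-q3[0],2); d=np.diff(r,axis=0).round(2)
for k in range(0,len(d),12): print(d[k:k+12].tolist(), (q3[min(k+12,len(d))]*25-q3[0]*25).round(1))
E
```

```text
[[-0.01, 0.0, 0.18], [-0.03, 0.0, 0.19], [-0.04, 0.01, 0.17], [-0.06, 0.01, 0.18], [-0.08, 0.01, 0.16], [-0.1, 0.01, 0.16], [-0.11, 0.01, 0.15], [-0.12, 0.01, 0.13], [-0.14, 0.02, 0.12], [-0.15, 0.02, 0.11], [-0.16, 0.02, 0.09], [-0.17, 0.01, 0.07]] [-29.1   3.4  42.9]
[[-0.17, 0.02, 0.06], [0.18, -0.02, 0.27], [0.2, -0.02, 0.26], [0.21, -0.02, 0.25], [0.22, -0.03, 0.23], [0.24, -0.03, 0.23], [0.25, -0.03, 0.2], [0.26, -0.03, 0.19], [0.28, -0.03, 0.18], [0.28, -0.03, 0.15], [0.29, -0.03, 0.15], [0.3, -0.04, 0.12]] [ 34.2  -4.  100. ]
[[0.31, -0.03, 0.11], [0.31, -0.04, 0.08], [0.31, -0.04, 0.07], [0.32, -0.03, 0.05], [0.33, -0.04, 0.03], [0.32, -0.04, 0.01], [0.32, -0.04, -0.01], [0.33, -0.03, -0.02], [0.32, -0.04, -0.05], [0.31, -0.04, -0.06], [0.32, -0.03, -0.09]] [121.6 -14.1 103.1]
```

Emit:
{"api": "step_arm", "payload": {
  "delta_pos": [
    [0,0,0.02],
    [0,0,0.02],
    [0,0,0.02],
    [0,0,0.02]
  ],
  "turn": [0,0,0,0]
}}

```text
time: 10.65
ee_pos: [0.5525, -0.1174, 0.0848]
eef_rot: [0.998, -0.058, -0.0, -0.0]
ft_force: [1.6, 1.1, -5.1]
width: 0.0275
grip_force: 20.0
```

Emit:
{"api": "step_arm", "payload": {
  "delta_pos": [
    [-0.01,0,0.02],
    [-0.01,0,0.02]
  ],
  "turn": [0,0]
}}

```text
time: 10.85
ee_pos: [0.5523, -0.1174, 0.0861]
eef_rot: [0.998, -0.058, 0.0, -0.0]
ft_force: [3.8, 1.9, -5.0]
width: 0.0279
grip_force: 20.0
```

Emit:
{"api": "step_arm", "payload": {
  "delta_pos": [
    [0,0,0.02],
    [0,0,0.02]
  ],
  "turn": [0,0]
}}

```text
time: 11.05
ee_pos: [0.5521, -0.1174, 0.0871]
eef_rot: [0.998, -0.058, 0.0, -0.0]
ft_force: [2.7, 3.5, -5.6]
width: 0.0277
grip_force: 20.0
```

The force stays level at about 5 N while the lever rises, so the lever is free. Following the arc.

Emit:
{"api": "step_arm", "payload": {
  "delta_pos": [
    [-0.02,0,0.19],
    [-0.04,0.01,0.18],
    [-0.06,0.01,0.18],
    [-0.08,0.01,0.16],
    [-0.1,0.01,0.16]
  ],
  "turn": [0,0,0,0,0]
}}

```text
time: 11.55
ee_pos: [0.5444, -0.1166, 0.1093]
eef_rot: [0.998, -0.058, 0.0, 0.0]
ft_force: [0.0, 3.4, -3.9]
width: 0.0276
grip_force: 20.0
```

Emit:
{"api": "step_arm", "payload": {
  "delta_pos": [
    [-0.11,0.01,0.15],
    [-0.12,0.01,0.13],
    [-0.14,0.02,0.12],
    [-0.15,0.02,0.11],
    [-0.16,0.02,0.09],
    [-0.17,0.01,0.07],
    [-0.17,0.02,0.06]
  ],
  "turn": [0,0,0,0,0,0,0]
}}

```text
time: 12.25
ee_pos: [0.5202, -0.1139, 0.1285]
eef_rot: [0.998, -0.058, 0.002, 0.0]
ft_force: [5.5, 4.6, 2.3]
width: 0.0271
grip_force: 20.0
```

Emit:
{"api": "step_arm", "payload": {
  "delta_pos": [
    [0,0,0],
    [0.18,-0.02,0.27],
    [0.2,-0.02,0.26],
    [0.21,-0.02,0.25],
    [0.22,-0.03,0.23],
    [0.24,-0.03,0.23]
  ],
  "turn": [0,0,0,0,0,0],
  "newtons": 35
}}

```text
time: 12.85
ee_pos: [0.5441, -0.1167, 0.1578]
eef_rot: [0.998, -0.058, -0.002, -0.0]
ft_force: [-4.8, 4.4, -4.1]
width: 0.0267
grip_force: 35.0
```

```bash
python3 - <<'E'
from h import *
shot('side','s1'); shot('wrist','w1')
a=cv2.imread('pics/s1.png')[130:320,200:440];b=cv2.imread('pics/w1.png')
cv2.imwrite('pics/m1.png',cv2.hconcat([cv2.resize(a,(400,317)),cv2.resize(b,(400,317))]))
E
```

```text
(no output)
```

View pics/m1.png

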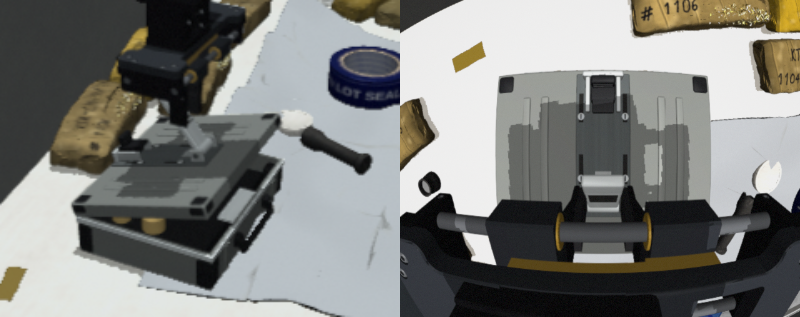

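The left (side) view shows the lid already rising, with the lever gripped at about (190,125). In the right (wrist) view the lever stands up between the fingers at (600,195). Continuing.

Emit:
{"api": "step_arm", "payload": {
  "delta_pos": [
    [0.25,-0.03,0.2],
    [0.26,-0.03,0.19],
    [0.28,-0.03,0.18],
    [0.28,-0.03,0.15],
    [0.29,-0.03,0.15],
    [0.3,-0.04,0.12]
  ],
  "turn": [0,0,0,0,0,0]
}}

```text
time: 13.55
ee_pos: [0.5859, -0.1215, 0.1828]
eef_rot: [0.998, -0.059, -0.002, -0.0]
ft_force: [-6.1, 5.0, -1.8]
width: 0.0272
grip_force: 35.0
```

Emit:
{"api": "step_arm", "payload": {
  "delta_pos": [
    [0.31,-0.03,0.11],
    [0.31,-0.04,0.08],
    [0.31,-0.04,0.07],
    [0.32,-0.03,0.05],
    [0.33,-0.04,0.03]
  ],
  "turn": [0,0,0,0,0]
}}

```text
time: 14.05
ee_pos: [0.6258, -0.1262, 0.1918]
eef_rot: [0.998, -0.059, -0.001, 0.0]
ft_force: [-5.8, 4.5, 2.7]
width: 0.0273
grip_force: 35.0
```

Emit:
{"api": "step_arm", "payload": {
  "delta_pos": [
    [0.32,-0.04,0.01],
    [0.32,-0.04,-0.01],
    [0.33,-0.03,-0.02],
    [0.32,-0.04,-0.05],
    [0.31,-0.04,-0.06],
    [0.32,-0.03,-0.09],
    [0,0,0]
  ],
  "turn": [0,0,0,0,0,0,0]
}}

```text
time: 14.75
ee_pos: [0.6753, -0.1319, 0.1866]
eef_rot: [0.998, -0.059, 0.001, 0.0]
ft_force: [0.6, 3.0, 3.9]
width: 0.0274
grip_force: 35.0
```

Now I'll open the gripper and retreat straight up.

Emit:
{"api": "step_arm", "payload": {
  "delta_pos": [
    [0,0,0],
    [0,0,0],
    [0,0,0],
    [0,0,0],
    [0,0,0],
    [0,0,0],
    [0,0,0],
    [0,0,0],
    [0,0,0],
    [0,0,0]
  ],
  "turn": [0,0,0,0,0,0,0,0,0,0],
  "grip": 0
}}

```text
time: 15.75
ee_pos: [0.6743, -0.1316, 0.1858]
eef_rot: [0.998, -0.058, 0.0, 0.0]
ft_force: [-0.6, 0.3, -0.2]
width: 0.0864
grip_force: 0.0
```

Emit:
{"api": "step_arm", "payload": {
  "delta_pos": [
    [0,0,0.2],
    [0,0,0.4],
    [0,0,0.6],
    [0,0,0.8],
    [0,0,0.8],
    [0,0,0.8],
    [0,0,0.8],
    [0,0,0.8],
    [0,0,0],
    [0,0,0]
  ],
  "turn": [0,0,0,0,0,0,0,0,0,0]
}}

```text
time: 16.75
ee_pos: [0.6745, -0.1315, 0.3168]
eef_rot: [0.998, -0.058, 0.001, 0.0]
ft_force: [0.3, 0.1, -1.0]
width: 0.0869
grip_force: 0.0
```

```bash
python3 - <<'E'
from h import *
c=shot('side','s2'); P=cloud(c)
ctr=np.array([.545,-.1168]);y=np.deg2rad(-6.6);e=np.array([np.cos(y),np.sin(y)]);f=np.array([-e[1],e[0]])
d=P[...,:2]-ctr;X=d@e*1000;Y=d@f*1000;Z=P[...,2]*1000
s=(abs(Y)<110)&(X>-10)&(X<150)&(Z>90)&(Z<300)
print(s.sum(),Z[s].max())
for h in range(90,290,15):
    t=s&(abs(Z-h)<7)&(abs(Y)>50)
    if t.sum()>5: print(h,t.sum(),np.percentile(X[t],[5,50,95]).round(0))
print(read_state()['ft_force'])
E
```

```text
2453 237.54901572270109
90 44 [87. 88. 89.]
105 72 [82. 84. 86.]
120 88 [78. 80. 81.]
135 85 [73. 75. 78.]
150 89 [69. 71. 73.]
165 97 [64. 66. 68.]
180 95 [60. 62. 64.]
195 97 [55. 57. 60.]
210 76 [44. 54. 55.]
225 94 [37. 38. 43.]
240 176 [40. 48. 53.]
[-0.43062847  0.10660486 -0.52121196]
```

View pics/s2.png

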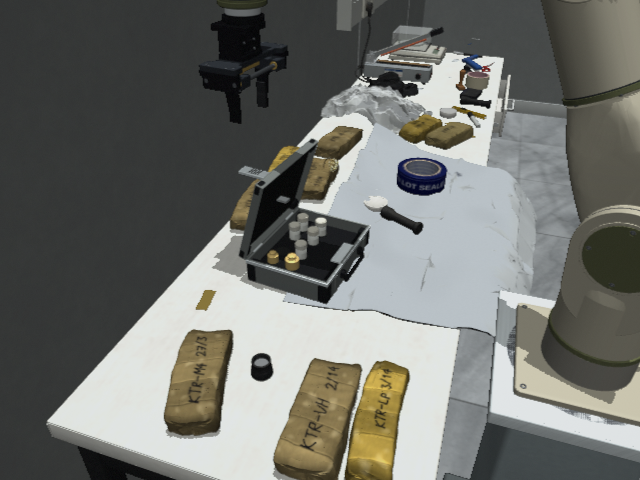

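The picture shows the lid standing at about 1.28 rad, at (280,195). The gripper is clear of everything, and the torch, tin and loupe are where they were. Handing in.

```bash
python3 -c "
from bench import *
print(close_job())"
```

```text
the job is handed in; nothing more can be done
None
```

The case is open and the job is handed in: the tab met its stop at about 7 N, the lever was lifted to about 1.3 rad, the lid stands by itself at about 1.28 rad, and the torch, loupe and tin look unmoved. The hand-in gave no verdict.

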